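# Screw the cap back onto the paint jar without cross-threading

### The job

The cap of the tall paint jar is only resting loosely on top of its thread. Without lifting it off, turn it backward (anticlockwise seen from above) by its bar until it drops down into the start of the thread, then screw it forward (clockwise) until it is fully home, square and snug, and let go. Never force it forward before it has dropped, keep it from tipping, and leave the glue bottle, the tape roll and the marker where they are.

Things in the scene. Friction and masses are not known exactly. Their poses are not given: they have to be found in the camera images.
- jar_axis (a point): Neck of the tall white paint jar (78 mm across, 112 mm high to the neck's rim), fixed in the caddy. Point on the neck's upright axis, 105 mm above the table, level with the ledge on top of the thread where the cap's lugs first rest. z up, x and y as the caddy's. Hidden under the cap: a coarse three-start right-hand thread, 24 mm a turn, starts 120 degrees apart.
- caddy: Pale wooden block 104 x 225 x 30 mm, fixed to the table. Origin on the table, straight below jar_axis; the block reaches 52 mm to -y and 172 mm to +y of it. A lower lidded jar (72 mm across, 70 mm high) is fixed in it 115 mm to the +y side of the tall jar.
- cap_grip (a point): Grey screw cap, about 110 g: ribbed skirt 52 mm across, 24 mm high, with an upright grip bar on top, 46 long x 14 wide x 30 mm high. Point: centre of the bar, 15 mm above the cap's flat top, 143 mm above the table at first. x along the bar, z up. Its yaw relative to jar_axis is -24 to +15 degrees at first.
- cap_end (a point): Middle of the end face of the grip bar on its +x side, 23 mm from cap_grip. Turned anticlockwise the cap drops 7 mm in all at yaw 40 to 52 degrees from jar_axis and meets a stop there; held askew it may hang half-way down: let it settle square. Clockwise before the drop it meets a stop at -30; after it, it sinks 4 mm more, meets the rim at -18 degrees and is snug at -40 to -46 (about 1 N m).
- glue_mid (a point): Small white glue bottle, 40 mm in diameter, 85 mm high, standing on the table; the point is its centre. Bystander.
- tape_mid (a point): Flat roll of brown tape, 76 mm across, 24 mm high, lying on the table; the point is its centre. Bystander.
- marker_mid (a point): Marker pen, 125 mm long, 12 mm thick, lying on the table; the point is its centre. Bystander.
Things that resemble listed ones, but are neither listed nor needed, are in the scene too. Of the things like the part that bears cap_grip, leave any that is brown; of the rest the larger one is meant.

How it is judged:
By the outcome, as a careful person would: the job done as asked, in the order asked, and still so for the second after the job is handed in, with the robot touching nothing.
It also fails if it takes over 51 s, if anything falls off the work surface, if the arm or the gripper's body presses on something with over 40 N, if the wrist force passes 120 N, or if a joint passes its speed limit or range.

### The arm

A 7-joint arm with a two-finger parallel gripper is mounted at the origin on the work surface. World frame = base frame: x ahead of the robot, y to its left, z up, the work surface at z = 0. Lengths are in m, angles in rad, forces in N, time in s.
With the tool pointing down it reaches from about 0.425 to 1.025 m from the base axis. Payload 9.4 kg.
Tool frame: the origin (TCP) lies between the finger pads; the fingertips stand 14 mm ahead of it and the grasp point (between the pads) lies 5 mm behind it (tcp_to_tips is the distance from the TCP to the fingertips, in m); z points along the fingers, y is the line along which they close (so a half turn about z gives the same grasp; the last joint's range is limited). The gripper opens to 93 mm and grips with 3 to 60 N. Pads are 15 mm wide; open, the fingers measure 128 mm over their backs; the gripper's body (75 mm by 188 mm) begins 65 mm behind the grasp point.
Start: joints at [1.109, 0.599, -0.003, 1.599, 0.002, 0.943, -0.08], TCP at [0.272, -0.672, 0.233] pointing down, gripper open.
Joint ranges: [-2.57, 2.57], [-0.35, 1.97], [-1.29, 1.29], [0.11, 2.56], [-1.05, 4.19], [0.11, 1.86], [-2.63, 2.63]. Speed limits (rad/s): [2.22, 2.22, 3.01, 3.01, 3.14, 3.14, 3.14].

### API

Orientations are given as a unit quaternion [x, y, z, w].
In Python, from cell import * gives the robot as it stands.
- The arm moves only by the tool apply_moves, never from a script. Its argument "motion" is text: rows parted by semicolons, each of 7 numbers parted by spaces: the shift along the tool's x, y, z in mm, then the turn, a rotation vector about the tool's x, y, z in rad, then the opening in per cent of the stroke, from 0 (shut) to 100 (fully open). A call has 1 to 10 rows; each row is the pose to reach, as a shift and turn from the pose commanded when the call began, along the tool's axes at that moment; what a row does not reach only later rows make up. A row lasts 1/10 s, in which the tool goes at most 50 mm and 8.59 degrees, less where a joint would pass 70% of its speed; a pose out of reach is approached as far as the arm can. A call with a gripper value outside its range is refused whole. The fingers move at their own pace and stop on an object; "newtons" is the grip in N (left out, the last holds). Time passes only in rows, so rows that repeat a pose let the fingers close. It gives the time, the measured TCP pose, the force, the opening and the grip force at its end, in the units of the state.
- state(): the state, without advancing time (a new reading comes with each control period).
- get_image(name): name is "scene" or "top"; returns (picture, depth): 400x640x3 uint8, red, green, blue; 400x640 float32, m along the optical axis (not along the pixel's ray), 0 where there is no reading.
- calibration(name): a dict with "camera_matrix" (3x3 intrinsics, pixels), "R" (3x3) and "t" (3): a world point X has camera coordinates R X + t. Camera axes: x right, y down, z forward; pixel columns grow to the right and rows downward; lengths in m; the calibration is good to about 2 mm. A picture is of the moment at which its call begins. calibration takes no time and is no camera call.
- finish_job(): hands the job in; it is judged then, once.
The state is a dict: "time_s": time; "q": joint angles; "qd": joint speeds; "tau": joint torques, N m; "ee_pos": TCP position; "tool_rot": TCP orientation; "wrist_force": force on the tool from outside, world axes, zero at the start; "wrist_torque": the same for the moment, N m; "grip_width": finger opening in m; "grip_force": force on a finger pad.
Only numpy, scipy, OpenCV 4.12 (cv2) and the standard library are available. Lean on these libraries where they do the work, as an engineer would, in place of code of your own. Each camera call takes 0.05 s, during which the arm holds its last target. There are 200 camera calls.

## Working session

There is one attempt and no reset: what is moved stays moved. The work goes in short steps, Python scripts to look and compute and a tool call to move; the robot and the scene stay as the last step left them, time stands still between calls to the robot, and variables do not carry over. Pictures are saved under pics/ and viewed, at most 10 in all, crops included, and the job is handed in when it is done.

Besides the shell and the picture viewer there is one more tool, called after "Call:" in YAML: its name, and indented under it one key for each argument. apply_moves: Moves the arm, as the interface text tells. Its arguments: {"type":"object","properties":{"motion":{"type":"string"},"newtons":{"type":"number"}},"required":["motion"]}

```bash
mkdir -p pics; ls
python3 - <<'E'
from cell import *
import cv2, numpy as np
for n in("scene","top"):
    p,d=get_image(n); cv2.imwrite(f"pics/{n}0.png",p[:,:,::-1]); np.savez(f"{n}0.npz",p=p,d=d)
    c=calibration(n); print(n,c["camera_matrix"].tolist(),np.round(c["R"],3).tolist(),np.round(c["t"],3), 'campos',np.round(-c["R"].T@c["t"],3))
print(state())
E
```

```text
pics
scene [[419.7195045356442, 0.0, 326.409951937282], [0.0, 419.7195045356442, 206.68207776729062], [0.0, 0.0, 1.0]] [[-0.758, 0.652, 0.004], [0.519, 0.607, -0.601], [-0.395, -0.453, -0.799]] [ 0.458 -0.196  1.013] campos [0.849 0.279 0.689]
top [[424.54760641776306, 0.0, 318.56090258345534], [0.0, 424.54760641776306, 199.43518590488432], [0.0, 0.0, 1.0]] [[-0.003, -1.0, 0.008], [-0.996, 0.002, -0.094], [0.094, -0.009, -0.996]] [-0.032  0.567  0.764] campos [ 0.493 -0.026  0.814]
{'time_s': 0.1, 'q': array([ 1.10930388,  0.60002594, -0.00255084,  1.60001498,  0.00182048,
        0.94289455, -0.07975978]), 'qd': array([ 0.00014273, -0.00209817,  0.00103081, -0.00291301, -0.00034064,
       -0.00096886,  0.00129528]), 'tau': array([ 7.14339796e-03, -7.66548300e+01,  1.50326930e+00, -2.52936262e+01,
       -5.22427261e-02,  1.36122125e-02,  6.24025392e-05]), 'ee_pos': array([ 0.27198179, -0.67162275,  0.23187253]), 'tool_rot': array([ 9.81537472e-01,  1.91268766e-01, -1.95355555e-04, -6.41361469e-04]), 'wrist_force': array([ 0.50261905, -1.16362048, -0.63374325]), 'wrist_torque': array([ 0.02291022,  0.0258113 , -0.00349807]), 'grip_force': 0.0, 'grip_width': 0.0930842746883628}
```

View pics/scene0.png

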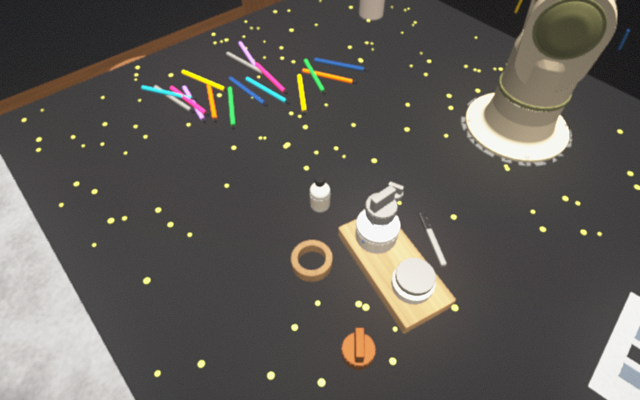

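View pics/top0.png

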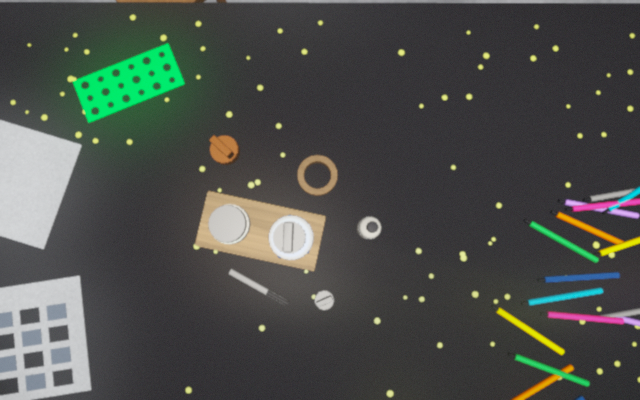

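The scene view shows the tall jar with its grey cap at about (380,215). In the top view the cap is at (290,238), the caddy at (260,230), the glue at (369,228), the tape at (317,175) and the marker at (258,286). The lookalikes are a brown cap at (223,149) and a small grey one at (323,300).

```bash
cat > h.py <<'E'
import cv2, numpy as np
from cell import *
def cloud(n,d):
    c=calibration(n);K=c["camera_matrix"]
    v,u=np.mgrid[0:400,0:640]
    P=np.stack([(u-K[0,2])/K[0,0]*d,(v-K[1,2])/K[1,1]*d,d],-1)
    return (P-c["t"])@c["R"]
def rect(P,m,res=2000):
    q=(P[m][:,:2]*res).astype(np.float32)
    (cx,cy),(w,h),a=cv2.minAreaRect(q)
    if w<h: w,h,a=h,w,a+90
    return np.round([cx/res,cy/res,w/res,h/res],4),round((a+90)%180-90,1)
E
python3 - <<'E'
from h import *
out=np.zeros((600,800,3),np.uint8)
for n in("top","scene"):
    z=np.load(n+"0.npz");P=cloud(n,z["d"])
    Z=P[...,2]; ok=z["d"]>0
    v,u=np.mgrid[0:400,0:640]
    c=(290,238) if n=="top" else (380,215)
    near=(abs(u-c[0])<60)&(abs(v-c[1])<45)&ok
    print(n,"maxZ",np.round(np.percentile(Z[near],[50,90,99,99.8]),3))
    m=near&(Z>.148)&(Z<.166);
    print("bar",m.sum(),Z[m].mean(),rect(P,m),P[m].mean(0))
    m=near&(Z>.12)&(Z<.136); print("captop",m.sum(),rect(P,m),P[m].mean(0), cv2.minEnclosingCircle((P[m][:,:2]*1000).astype(np.float32)))
    m=near&(Z>.085)&(Z<.12); print("neck/shoulder",m.sum(),rect(P,m),P[m].mean(0),cv2.minEnclosingCircle((P[m][:,:2]*1000).astype(np.float32)))
    # caddy by wood colour
    hsv=cv2.cvtColor(z["p"],cv2.COLOR_RGB2HSV)
    w=(abs(hsv[...,0].astype(int)-17)<9)&(hsv[...,1]>60)&(hsv[...,2]>110)&(abs(Z-.03)<.012)&ok
    w=cv2.morphologyEx(w.astype(np.uint8),cv2.MORPH_OPEN,np.ones((3,3)))
    k,l,s,_=cv2.connectedComponentsWithStats(w); 
    i=1+np.argmax(s[1:,4]); print("caddy",s[i],rect(P,l==i), P[l==i].mean(0))
p=np.load("top0.npz")["p"][:,:,::-1][190:310,190:350]
cv2.imwrite("pics/crop.png",cv2.resize(p,None,fx=5,fy=5,interpolation=cv2.INTER_CUBIC))
E
```

```text
top maxZ [0.01  0.079 0.157 0.158]
bar 272 0.1565324524627615 (array([0.4979, 0.0164, 0.0448, 0.0141]), -0.2) [0.49754731 0.01637756 0.15653245]
captop 557 (array([0.4973, 0.016 , 0.0517, 0.0517]), 0.7) [0.49714697 0.01575149 0.1268549 ] ((497.20086669921875, 16.640623092651367), 26.75977897644043)
neck/shoulder 4 (array([ 0.4888, -0.005 ,  0.0331,  0.0056]), -20.6) [ 0.49105272 -0.00506894  0.10984079] ((489.81353759765625, -2.3271231651306152), 16.542644500732422)
caddy [ 195  191  130   80 3797] (array([0.5101, 0.0753, 0.2249, 0.1041]), 77.7) [0.5106867  0.07903335 0.02906402]
scene maxZ [0.    0.082 0.156 0.158]
bar 248 0.15549883565166045 (array([0.4974, 0.0167, 0.0462, 0.0147]), -2.0) [0.49935761 0.01798066 0.15549884]
captop 422 (array([0.5004, 0.0179, 0.0531, 0.0464]), -65.3) [0.50339145 0.02413607 0.12697045] ((497.9411315917969, 16.19895362854004), 27.070667266845703)
neck/shoulder 224 (array([ 0.5137, -0.0398,  0.1696,  0.0364]), -82.1) [0.51326097 0.02643523 0.1077836 ] ((499.56201171875, -41.735660552978516), 84.90789794921875)
caddy [ 339  221  116  108 3505] (array([0.5101, 0.0753, 0.2252, 0.1057]), 77.7) [0.52929248 0.09775906 0.02853161]
```

View pics/crop.png

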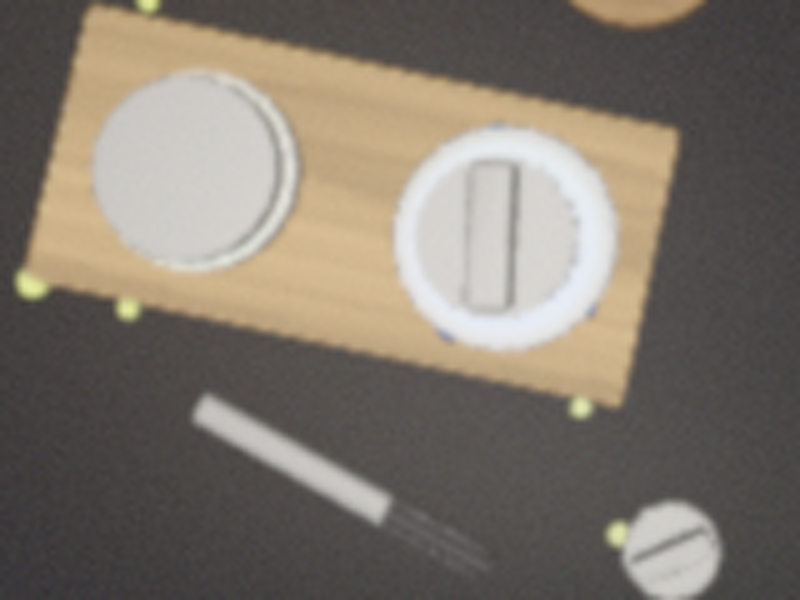

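The crop shows the bar at about (492,237), nearly along world x. The cap sits on the jar, and the caddy's axis points left, which is +y. In world terms the jar axis is at (0.4975, 0.0165), the caddy yaw is -12.3° and the bar yaw about -0.5° (+12° relative). I'll grip the bar by its ends with tool yaw near 90°, which keeps the last joint centred and gives the most torque.

Call:
apply_moves:
  motion: "14 -16 0 0 0 -0.04 100; 42 -50 0 0 0 -0.11 100; 76 -90 0 0 0 -0.19 100; 110 -130 0 0 0 -0.28 100; 144 -170 0 0 0 -0.36 100; 178 -210 0 0 0 -0.45 100; 211 -250 0 0 0 -0.53 100; 245 -290 0 0 0 -0.62 100; 279 -330 0 0 0 -0.70 100; 313 -370 0 0 0 -0.79 100"
  newtons: 20

```text
time_s: 1.1
ee_pos: [0.4174, -0.228, 0.2326]
tool_rot: [0.832, 0.556, -0.0, 0.0]
wrist_force: [1.0, -0.1, 0.6]
grip_width: 0.0932
grip_force: 0.0
```

```bash
cat >> h.py <<'E'
from scipy.spatial.transform import Rotation as R
def pose():
    s=state();r=R.from_quat(s["tool_rot"]).as_matrix()
    return s,r,np.degrees(np.arctan2(r[1,0],r[0,0]))
def to(p,yaw):
    s,r,y=pose(); d=r.T@(np.array(p)-s["ee_pos"])
    Rt=R.from_euler('z',yaw,degrees=True)*R.from_euler('x',180,degrees=True)
    print("t",s["time_s"],"pos",np.round(s["ee_pos"],4),"yaw",round(y,2),"q7",s["q"][6],"shift mm",np.round(d*1000,1),"turn",np.round((R.from_matrix(r).inv()*Rt).as_rotvec(),4),"F",np.round(s["wrist_force"],1))
E
python3 -c "
from h import *
to([.4975,.0165,.20],89.5)"
```

```text
t 1.1 pos [ 0.4174 -0.228   0.2326] yaw 67.49 q7 -0.16634184012993958 shift mm [256.5 -19.6  32.6] turn [ 0.000e+00  1.000e-04 -3.841e-01] F [ 1.  -0.1  0.6]
```

Call:
apply_moves:
  motion: "40 -3 3 0 0 -0.06 100; 80 -6 8 0 0 -0.12 100; 120 -9 14 0 0 -0.18 100; 160 -12 20 0 0 -0.24 100; 200 -15 26 0 0 -0.30 100; 232 -18 31 0 0 -0.35 100; 250 -19.5 33 0 0 -0.375 100; 256 -19.5 33 0 0 -0.384 100; 256.5 -19.5 33 0 0 -0.384 100"

```text
time_s: 2.0
ee_pos: [0.4982, 0.0145, 0.1994]
tool_rot: [0.711, 0.703, -0.0, -0.0]
wrist_force: [0.1, -0.5, -0.4]
grip_width: 0.0931
grip_force: 0.0
```

```bash
python3 -c "
from h import *
p,d=get_image('scene'); cv2.imwrite('pics/s1.png',cv2.resize(p[120:280,270:490,::-1],None,fx=3.5,fy=3.5,interpolation=cv2.INTER_CUBIC))
to([.4975,.0165,.146],89.5)"
```

```text
t 2.05 pos [0.498  0.0137 0.1995] yaw 89.27 q7 -0.4290229814365166 shift mm [ 2.8 -0.5 53.5] turn [-0.0005  0.0004 -0.004 ] F [-1.  -0.1  0. ]
```

View pics/s1.png

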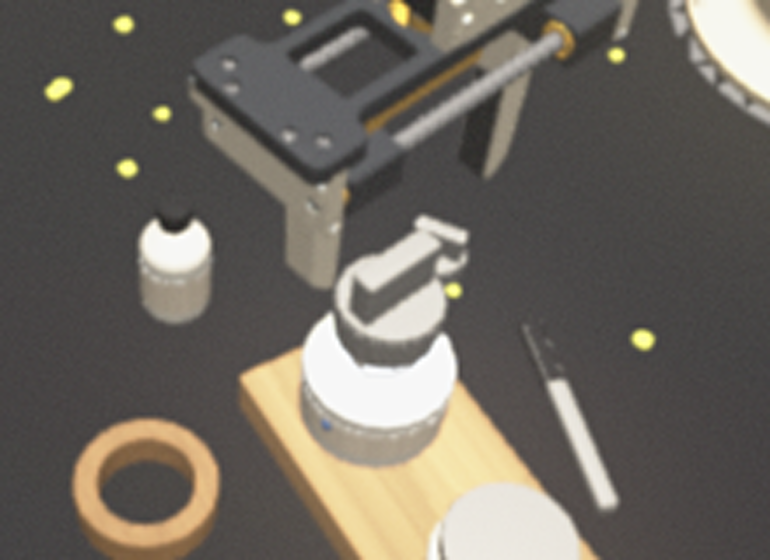

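The open fingers straddle the bar at (400,275). Nothing is in the way, and the small piece behind the bar is the decoy cap on the table. Next I descend with a small y correction.

Call:
apply_moves:
  motion: "1 0 8 0 0 0 100; 2 -0.5 24 0 0 -0.004 80; 2.5 -0.5 40 0 0 -0.004 80; 2.5 -0.5 50 0 0 -0.004 80; 2.5 -0.5 52 0 0 -0.004 80; 2.5 -0.5 52 0 0 -0.004 80"

```text
time_s: 2.65
ee_pos: [0.4976, 0.0163, 0.1474]
tool_rot: [0.71, 0.704, -0.0, -0.0]
wrist_force: [0.2, 0.3, 0.5]
grip_width: 0.074
grip_force: 0.0
```

```bash
python3 -c "
from h import *
to([.4975,.0165,.146],89.5)"
```

```text
t 2.65 pos [0.4976 0.0163 0.1474] yaw 89.5 q7 -0.49388914631308617 shift mm [ 0.2 -0.1  1.4] turn [-0.0007  0.0002 -0.    ] F [0.2 0.3 0.5]
```

Call:
apply_moves:
  motion: "0 0 1 0 0 0 60; 0 0 1 0 0 0 50; 0 0 1 0 0 0 40; 0 0 1 0 0 0 40; 0 0 1 0 0 0 40; 0 0 1 0 0 0 40"
  newtons: 8

```text
time_s: 3.25
ee_pos: [0.4976, 0.0167, 0.1468]
tool_rot: [0.71, 0.704, -0.0, 0.0]
wrist_force: [-1.2, 0.1, 3.8]
grip_width: 0.046
grip_force: 8.0
```

```bash
python3 -c "
from h import *
to([.4975,.0165,.146],114.5);print(state()['wrist_torque'])"
```

```text
t 3.25 pos [0.4976 0.0167 0.1468] yaw 89.54 q7 -0.4953173455351016 shift mm [-0.2 -0.1  0.8] turn [-1.000e-04  2.000e-04 -4.356e-01] F [-1.2  0.1  3.8]
[-0.09459298  0.31068375  0.01491864]
```

Gripped at 46 mm with a light downward bias of about 4 N. Now I turn it anticlockwise by 24°.

Call:
apply_moves:
  motion: "0 0 0 0 0 -0.03 40; 0 0 0 0 0 -0.08 40; 0 0 0 0 0 -0.13 40; 0 0 0 0 0 -0.18 40; 0 0 0 0 0 -0.23 40; 0 0 0 0 0 -0.28 40; 0 0 0 0 0 -0.33 40; 0 0 0 0 0 -0.38 40; 0 0 0 0 0 -0.42 40; 0 0 0 0 0 -0.42 40"

```text
time_s: 4.25
ee_pos: [0.4981, 0.0168, 0.1468]
tool_rot: [0.547, 0.837, 0.0, 0.0]
wrist_force: [-1.5, 0.0, 4.7]
grip_width: 0.0462
grip_force: 8.0
```

```bash
python3 -c "
from h import *
to([.4975,.0165,.146],124.5);print(state()['wrist_torque'])"
```

```text
t 4.25 pos [0.4981 0.0168 0.1468] yaw 113.7 q7 -0.18019674691490117 shift mm [-0.  -0.7  0.8] turn [ 7.000e-04  1.000e-04 -1.886e-01] F [-1.5  0.   4.7]
[-0.08340625  0.06681637 -0.0190822 ]
```

Call:
apply_moves:
  motion: "0 0 0 0 0 -0.03 40; 0 0 0 0 0 -0.06 40; 0 0 0 0 0 -0.09 40; 0 0 0 0 0 -0.09 40"

```text
time_s: 4.65
ee_pos: [0.4981, 0.0169, 0.1466]
tool_rot: [0.509, 0.861, 0.0, 0.0]
wrist_force: [1.0, -0.5, 3.0]
grip_width: 0.0462
grip_force: 8.0
```

```bash
python3 -c "
from h import *
to([.4975,.0165,.146],124.5);print(state()['wrist_torque'])"
```

```text
t 4.65 pos [0.4981 0.0169 0.1466] yaw 118.85 q7 -0.11234057148811961 shift mm [-0.1 -0.7  0.6] turn [ 0.0007 -0.     -0.0986] F [ 1.  -0.5  3. ]
[ 0.12386599 -0.40364975 -0.01619128]
```

Call:
apply_moves:
  motion: "0 0 0.3 0 0 -0.02 40; 0 0 0.6 0 0 -0.04 40; 0 0 1 0 0 -0.05 40; 0 0 1 0 0 -0.05 40"

```text
time_s: 5.05
ee_pos: [0.497, 0.0165, 0.1452]
tool_rot: [0.487, 0.873, -0.001, -0.001]
wrist_force: [-0.6, -0.2, -1.3]
grip_width: 0.0461
grip_force: 8.0
```

```bash
python3 -c "
from h import *
to([.4975,.0165,.146],124.5);print(state()['wrist_torque'])"
```

```text
t 5.05 pos [0.497  0.0165 0.1452] yaw 121.66 q7 -0.07689644331916262 shift mm [-0.3  0.4 -0.8] turn [-0.0015 -0.0005 -0.0496] F [-0.6 -0.2 -1.3]
[ 0.02881808 -0.11130138 -0.04243239]
```

Fz has gone to -1.3 N, which is the cap's own weight, so the drop has begun at about 44°. I'll follow it down.

Call:
apply_moves:
  motion: "0 0 1 0 0 0 40; 0 0 2 0 0 0 40; 0 0 3 0 0 0 40; 0 0 3 0 0 0 40"

```text
time_s: 5.45
ee_pos: [0.4972, 0.0166, 0.1423]
tool_rot: [0.488, 0.873, -0.0, -0.0]
wrist_force: [-1.0, -0.7, -1.3]
grip_width: 0.0461
grip_force: 8.0
```

```bash
python3 -c "
from h import *
to([.4975,.0165,.140],124.5);print(state()['wrist_torque'])"
```

```text
t 5.45 pos [0.4972 0.0166 0.1423] yaw 121.63 q7 -0.08217504447841442 shift mm [-0.2  0.1  2.3] turn [-0.0011 -0.0004 -0.0501] F [-1.  -0.7 -1.3]
[-0.10067009  0.23835513  0.00754678]
```

Call:
apply_moves:
  motion: "0 0 1 0 0 0 40; 0 0 2 0 0 0 40; 0 0 3 0 0 0 40; 0 0 3 0 0 0 40"

```text
time_s: 5.85
ee_pos: [0.498, 0.0169, 0.1396]
tool_rot: [0.488, 0.873, 0.0, 0.0]
wrist_force: [0.2, 0.3, -1.6]
grip_width: 0.0461
grip_force: 8.0
```

```bash
python3 -c "
from h import *
to([.4975,.0165,.140],124.5);print(state()['wrist_torque'])"
```

```text
t 5.85 pos [0.498  0.0169 0.1396] yaw 121.63 q7 -0.08704782670983865 shift mm [-0.1 -0.7 -0.4] turn [ 0.0005  0.     -0.05  ] F [ 0.2  0.3 -1.6]
[-0.0076665  -0.16969485 -0.00878141]
```

It has come down 7 mm freely. I'll release so it settles square, and measure.

Call:
apply_moves:
  motion: "0 0 0 0 0 0 56; 0 0 0 0 0 0 60; 0 0 0 0 0 0 60; 0 0 0 0 0 0 60; 0 0 0 0 0 0 60"

```text
time_s: 6.35
ee_pos: [0.4978, 0.0167, 0.1396]
tool_rot: [0.488, 0.873, 0.0, 0.0]
wrist_force: [0.0, 0.2, 0.9]
grip_width: 0.0555
grip_force: 0.0
```

```bash
cat >> h.py <<'E'
def cap(tag=None,jar=(.4975,.0165),lo=.1,up=.17):
    p,d=get_image("scene");P=cloud("scene",d);Z=P[...,2]
    near=(np.hypot(P[...,0]-jar[0],P[...,1]-jar[1])<.032)&(d>0)
    h,e=np.histogram(Z[near&(Z>lo)&(Z<up)],bins=np.arange(lo,up,.001))
    print("hist",{round(float(a)*1000):int(n) for a,n in zip(e,h) if n>8})
    if tag: cv2.imwrite(f"pics/{tag}.png",cv2.resize(p[150:260,300:460,::-1],None,fx=4.5,fy=4.5,interpolation=cv2.INTER_CUBIC))
    return P,near
E
python3 -c "
from h import *
P,n=cap('s2')
to([.4975,.0165,.140],124.5);print(state()['grip_width'])
z=np.load('scene0.npz');P=cloud('scene',z['d']);Z=P[...,2]
near=(np.hypot(P[...,0]-.4975,P[...,1]-.0165)<.032)
h,e=np.histogram(Z[near&(Z>.1)],bins=np.arange(.1,.17,.001));print('before',{round(float(a)*1000):int(n) for a,n in zip(e,h) if n>8})"
```

```text
hist {100: 11, 101: 10, 102: 10, 105: 13, 106: 16}
t 6.4 pos [0.4978 0.0168 0.1396] yaw 121.63 q7 -0.08697211329177383 shift mm [-0.1 -0.4 -0.4] turn [ 0.0001  0.     -0.0502] F [-0.   0.8  0.1]
0.05538677749863576
before {103: 9, 105: 12, 106: 9, 107: 12, 108: 11, 109: 11, 110: 16, 112: 10, 113: 15, 114: 9, 116: 15, 117: 11, 118: 13, 119: 10, 120: 11, 121: 15, 123: 14, 124: 22, 125: 60, 126: 104, 127: 98, 128: 35, 133: 9, 134: 11, 135: 9, 137: 12, 139: 9, 141: 11, 143: 11, 144: 10, 146: 9, 147: 11, 149: 12, 150: 11, 152: 10, 155: 40, 156: 78, 157: 50, 158: 19}
```

View pics/s2.png

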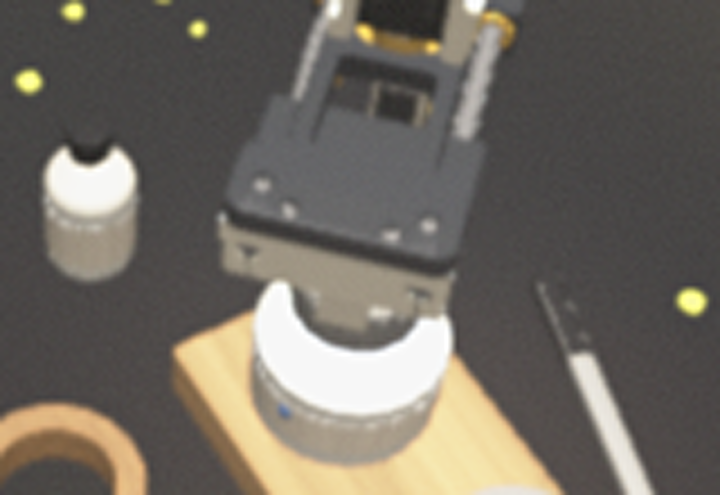

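The gripper hides the cap, with only the skirt visible at (350,325). I'll open and lift clear to check the drop.

Call:
apply_moves:
  motion: "0 0 0 0 0 0 80; 0 0 -10 0 0 0 85; 0 0 -40 0 0 0 85; 0 0 -80 0 0 0 85; 0 0 -110 0 0 0 85; 0 0 -110 0 0 0 85"

```text
time_s: 7.0
ee_pos: [0.4994, 0.0173, 0.2538]
tool_rot: [0.488, 0.873, 0.002, 0.003]
wrist_force: [1.2, -0.7, -0.7]
grip_width: 0.079
grip_force: 0.0
```

```bash
python3 -c "
from h import *
P,near=cap('s3');Z=P[...,2]
m=near&(Z>.142)&(Z<.165);print('bar',rect(P,m))
for a,b in((.115,.124),(.146,.154)):
    m=near&(Z>a)&(Z<b);q=P[m];A=np.c_[q[:,:2]-q[:,:2].mean(0),np.ones(len(q))]
    k=np.linalg.lstsq(A,q[:,2],rcond=None)[0];r=abs(A@k-q[:,2])<.002
    k=np.linalg.lstsq(A[r],q[r,2],rcond=None)[0];print(len(q),'tilt deg',np.degrees(k[:2]),k[2])
to([.4975,.0165,.140],124.5)"
```

```text
hist {101: 16, 103: 10, 104: 10, 105: 14, 107: 10, 108: 13, 110: 11, 111: 9, 112: 10, 113: 17, 115: 17, 116: 21, 117: 48, 118: 107, 119: 158, 120: 61, 121: 24, 147: 24, 148: 56, 149: 69, 150: 25}
bar (array([0.4986, 0.0175, 0.0467, 0.0138]), 30.3)
442 tilt deg [-0.60806458 -0.77745846] 0.11910944345098512
187 tilt deg [ 0.57908753 -0.97779272] 0.14907530726529206
t 7.05 pos [0.4986 0.0168 0.2519] yaw 121.6 q7 0.07692367957204399 shift mm [  0.6  -1.5 111.9] turn [ 0.0034  0.0025 -0.0506] F [-0.2 -0.3 -0.4]
```

View pics/s3.png

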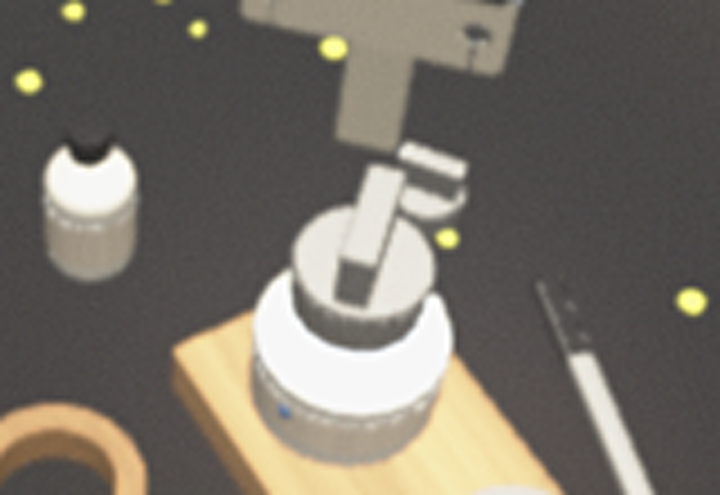

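The cap is down about 7.3 mm and sits square: bar top at z≈0.149, tilt under 1°, bar yaw ≈ 31° world. I'll regrip.

Call:
apply_moves:
  motion: "0.5 -1 30 0.003 0.003 0 85; 0.6 -1.5 70 0.003 0.003 0.01 85; 0.6 -1.5 100 0.003 0.003 0.01 85; 0.6 -1.5 111 0.003 0.003 0.01 85; 0.6 -1.5 112 0.003 0.003 0.01 70; 0.6 -1.5 112 0.003 0.003 0.01 60"
  newtons: 30

```text
time_s: 7.65
ee_pos: [0.4964, 0.0168, 0.138]
tool_rot: [0.492, 0.871, -0.001, -0.002]
wrist_force: [-0.0, 0.2, 0.9]
grip_width: 0.0674
grip_force: 0.0
```

```bash
python3 -c "
from h import *
to([.4975,.0165,.1395],121);print(state()['grip_width'])"
```

```text
t 7.65 pos [0.4964 0.0168 0.138 ] yaw 121.08 q7 -0.09960717786271497 shift mm [-0.9  0.8 -1.5] turn [-0.003  -0.0031  0.0015] F [-0.   0.2  0.9]
0.0673991538254458
```

Call:
apply_moves:
  motion: "-0.6 1 -1 -0.003 -0.003 0 60; -0.6 1 -1 -0.003 -0.003 0 60; -0.6 1 -1 -0.003 -0.003 0 40; -0.6 1 -1 -0.003 -0.003 0 40; -0.6 1 -1 -0.003 -0.003 0 40; -0.6 1 -1 -0.003 -0.003 0 40; -0.6 1 -1 -0.003 -0.003 0 40"

```text
time_s: 8.35
ee_pos: [0.4977, 0.0164, 0.1391]
tool_rot: [0.492, 0.871, 0.0, 0.0]
wrist_force: [0.8, -0.5, 7.2]
grip_width: 0.0456
grip_force: 30.0
```

```bash
python3 -c "
from h import *
to([.4975,.0165,.1395],121);print(state()['grip_width'],state()['wrist_torque'])"
```

```text
t 8.35 pos [0.4977 0.0164 0.1391] yaw 121.05 q7 -0.1023678720731728 shift mm [ 0.1 -0.1 -0.4] turn [0.0006 0.0007 0.0008] F [ 0.8 -0.5  7.2]
0.04559306908206517 [-0.16654435  0.1598385  -0.05802731]
```

Gripped square at 30 N. Now I screw it clockwise, following the pitch down at 3.8 mm per rad.

Call:
apply_moves:
  motion: "0 0 0.1 0 0 0.03 40; 0 0 0.3 0 0 0.08 40; 0 0 0.5 0 0 0.13 40; 0 0 0.7 0 0 0.18 40; 0 0 0.9 0 0 0.23 40; 0 0 1.1 0 0 0.28 40; 0 0 1.3 0 0 0.33 40; 0 0 1.5 0 0 0.38 40; 0 0 1.6 0 0 0.42 40; 0 0 1.6 0 0 0.42 40"

```text
time_s: 9.35
ee_pos: [0.4956, 0.0157, 0.1376]
tool_rot: [0.663, 0.748, -0.002, -0.0]
wrist_force: [-6.7, -2.5, 14.7]
grip_width: 0.0458
grip_force: 30.0
```

```bash
python3 -c "
from h import *
to([.4975,.0165,.1375],97);print(state()['grip_width'],state()['wrist_torque'])"
```

```text
t 9.35 pos [0.4956 0.0157 0.1376] yaw 96.91 q7 -0.4175794279442795 shift mm [0.6 2.  0.1] turn [-0.0029  0.0018 -0.0016] F [-6.7 -2.5 14.7]
0.0458031778665006 [-0.35019698  1.67301757  0.12776888]
```

Call:
apply_moves:
  motion: "0 0 -1 0 0 0 40; 0 0 -1 0 0 0 40; 0 0 -1 0 0 0 40"

```text
time_s: 9.65
ee_pos: [0.4973, 0.0165, 0.1379]
tool_rot: [0.663, 0.749, -0.0, -0.0]
wrist_force: [-1.0, -0.1, -1.5]
grip_width: 0.0456
grip_force: 30.0
```

```bash
python3 -c "
from h import *
to([.4975,.0165,.1375],97);print(state()['grip_width'],state()['wrist_torque'])
import time
P,n=cap()"
```

```text
t 9.65 pos [0.4973 0.0165 0.1379] yaw 96.99 q7 -0.4154488920891039 shift mm [0.  0.2 0.4] turn [-0.0002 -0.     -0.0002] F [-1.  -0.1 -1.5]
0.045635601147428775 [-1.03905003e-01 -3.99958232e-05  4.35165412e-02]
hist {100: 11, 101: 15, 103: 10, 106: 11, 107: 11, 108: 9, 109: 9, 111: 13, 113: 9, 114: 11, 115: 15, 116: 44, 117: 81, 118: 68, 119: 20, 120: 9, 132: 13, 136: 9, 138: 10}
```

The forces relaxed to near zero, and the cap has sunk about 1.5 mm as expected. I'll carry on.

Call:
apply_moves:
  motion: "0 0 0.2 0 0 0.03 40; 0 0 0.4 0 0 0.08 40; 0 0 0.6 0 0 0.13 40; 0 0 0.8 0 0 0.18 40; 0 0 1.0 0 0 0.23 40; 0 0 1.2 0 0 0.28 40; 0 0 1.4 0 0 0.33 40; 0 0 1.6 0 0 0.38 40; 0 0 1.7 0 0 0.42 40; 0 0 1.7 0 0 0.42 40"

```text
time_s: 10.7
ee_pos: [0.4969, 0.0164, 0.1361]
tool_rot: [0.805, 0.594, -0.0, -0.0]
wrist_force: [-1.5, -0.4, -2.4]
grip_width: 0.0456
grip_force: 30.0
```

```bash
python3 -c "
from h import *
to([.4975,.0165,.136],73);print(state()['grip_width'],state()['wrist_torque'])
P,n=cap()"
```

```text
t 10.7 pos [0.4969 0.0164 0.1361] yaw 72.84 q7 -0.722943095340071 shift mm [0.3 0.5 0.1] turn [-0.0007  0.0007 -0.0028] F [-1.5 -0.4 -2.4]
0.0455778199629969 [-0.2169817   0.28178151  0.04765431]
hist {101: 14, 102: 9, 103: 10, 104: 11, 106: 12, 107: 9, 108: 13, 109: 11, 111: 12, 112: 10, 113: 17, 114: 36, 115: 75, 116: 87, 117: 32, 120: 12, 121: 10, 122: 9, 124: 13, 125: 15, 126: 11, 127: 10, 128: 15, 131: 15, 132: 10, 134: 12, 136: 13, 137: 9, 138: 19, 140: 13, 141: 9, 142: 10, 143: 16, 144: 36, 145: 61, 146: 67, 147: 28}
```

Relative yaw is now about -5° and it's sinking well (bar top about 0.146). I'll raise the grip to 60 N and go on to the rim.

Call:
apply_moves:
  motion: "0 0 0 0 0 0 40; 0 0 0.1 0 0 0.03 40; 0 0 0.3 0 0 0.08 40; 0 0 0.5 0 0 0.13 40; 0 0 0.7 0 0 0.18 40; 0 0 0.8 0 0 0.22 40; 0 0 0.8 0 0 0.22 40"
  newtons: 60

```text
time_s: 11.45
ee_pos: [0.4969, 0.0164, 0.1354]
tool_rot: [0.865, 0.502, -0.0, -0.0]
wrist_force: [-2.4, -1.4, -0.9]
grip_width: 0.0458
grip_force: 60.0
```

```bash
python3 -c "
from h import *
to([.4975,.0165,.136],60);print(state()['grip_width'],state()['wrist_torque'])"
```

```text
t 11.45 pos [0.4969 0.0164 0.1354] yaw 60.25 q7 -0.8796928843215645 shift mm [ 0.4  0.5 -0.6] turn [-0.0006  0.0008  0.0043] F [-2.4 -1.4 -0.9]
0.04578956659079056 [-0.41723714  0.73659013 -0.01080593]
```

Call:
apply_moves:
  motion: "0 0 0.1 0 0 0.03 40; 0 0 0.2 0 0 0.07 40; 0 0 0.3 0 0 0.11 40; 0 0 0.4 0 0 0.15 40; 0 0 0.4 0 0 0.15 40"

```text
time_s: 11.95
ee_pos: [0.4968, 0.0167, 0.1352]
tool_rot: [0.9, 0.435, -0.0, -0.0]
wrist_force: [-5.0, -1.4, 1.8]
grip_width: 0.0457
grip_force: 60.0
```

```bash
python3 -c "
from h import *
to([.4975,.0165,.136],60);print(state()['grip_width'],state()['wrist_torque'])"
```

```text
t 11.95 pos [0.4968 0.0167 0.1352] yaw 51.56 q7 -0.9866142779184374 shift mm [ 0.3  0.6 -0.9] turn [-0.0006  0.0005 -0.1473] F [-5.  -1.4  1.8]
0.045717753022830585 [-0.23713399  1.28744867  0.02424071]
```

Call:
apply_moves:
  motion: "0 0 0 0 0 0.03 40; 0 0 0 0 0 0.07 40; 0 0 0 0 0 0.11 40; 0 0 0 0 0 0.15 40; 0 0 0 0 0 0.17 40; 0 0 0 0 0 0.17 40"

```text
time_s: 12.55
ee_pos: [0.4966, 0.0167, 0.1351]
tool_rot: [0.934, 0.358, -0.001, -0.0]
wrist_force: [-6.1, -1.6, 1.6]
grip_width: 0.0454
grip_force: 60.0
```

```bash
python3 -c "
from h import *
to([.4975,.0165,.136],60);print(state()['grip_width'],state()['wrist_torque'])"
```

```text
t 12.55 pos [0.4966 0.0167 0.1351] yaw 41.9 q7 -1.1042600774429507 shift mm [ 0.5  0.7 -0.9] turn [-0.0008  0.0009 -0.3159] F [-6.1 -1.6  1.6]
0.045423164039857425 [-0.38763261  1.28919819  0.18464713]
```

Call:
apply_moves:
  motion: "0 0 0 0 0 0.03 40; 0 0 0 0 0 0.06 40; 0 0 0 0 0 0.09 40; 0 0 0 0 0 0.09 40"

```text
time_s: 12.95
ee_pos: [0.4963, 0.0162, 0.1351]
tool_rot: [0.949, 0.315, -0.001, 0.0]
wrist_force: [-6.8, -3.4, 2.5]
grip_width: 0.0454
grip_force: 60.0
```

```bash
python3 -c "
from h import *
to([.4975,.0165,.136],60);print(state()['grip_width'],state()['wrist_torque'])"
```

```text
t 12.95 pos [0.4963 0.0162 0.1351] yaw 36.75 q7 -1.1663347207566597 shift mm [ 1.1  0.5 -0.9] turn [-0.0007  0.0017 -0.4057] F [-6.8 -3.4  2.5]
0.04537607200229506 [-0.7777315   1.26440442  0.51191293]
```

Torque is building (0.5 N·m at about -41°). A little more.

Call:
apply_moves:
  motion: "0 0 0 0 0 0.03 40; 0 0 0 0 0 0.05 40; 0 0 0 0 0 0.05 40"

```text
time_s: 13.25
ee_pos: [0.4962, 0.0162, 0.135]
tool_rot: [0.956, 0.292, -0.001, 0.0]
wrist_force: [-6.5, -3.5, 2.5]
grip_width: 0.0455
grip_force: 60.0
```

```bash
python3 -c "
from h import *
to([.4975,.0165,.136],60);print(state()['grip_width'],state()['wrist_torque'])"
```

```text
t 13.25 pos [0.4962 0.0162 0.135 ] yaw 33.97 q7 -1.2000707363435241 shift mm [ 1.3  0.4 -1. ] turn [-0.0006  0.002  -0.4543] F [-6.5 -3.5  2.5]
0.045533286892606634 [-0.80538816  1.25237528  0.84146989]
```

Call:
apply_moves:
  motion: "0 0 0 0 0 0.02 40; 0 0 0 0 0 0.03 40; 0 0 0 0 0 0.03 40"

```text
time_s: 13.55
ee_pos: [0.4961, 0.0161, 0.135]
tool_rot: [0.961, 0.278, -0.001, 0.0]
wrist_force: [-6.9, -4.5, 1.6]
grip_width: 0.0458
grip_force: 60.0
```

```bash
python3 -c "
from h import *
to([.4975,.0165,.136],60);print(state()['grip_width'],state()['wrist_torque'])"
```

```text
t 13.55 pos [0.4961 0.0161 0.135 ] yaw 32.29 q7 -1.220271374143702 shift mm [ 1.4  0.4 -1. ] turn [-0.0006  0.0022 -0.4836] F [-6.9 -4.5  1.6]
0.045793474637911565 [-0.85949409  1.24771354  0.98768131]
```

About 1 N·m at -45°, so it's snug. I'll let go, lift and check.

Call:
apply_moves:
  motion: "0 0 0 0 0 0 56; 0 0 0 0 0 0 70; 0 0 0 0 0 0 85; 0 0 -10 0 0 0 85; 0 0 -40 0 0 0 85; 0 0 -80 0 0 0 85; 0 0 -115 0 0 0 85; 0 0 -120 0 0 0 85; 0 0 -120 0 0 0 85"

```text
time_s: 14.45
ee_pos: [0.498, 0.0166, 0.2567]
tool_rot: [0.961, 0.278, 0.002, 0.0]
wrist_force: [0.7, 0.3, -0.7]
grip_width: 0.079
grip_force: 0.0
```

```bash
python3 -c "
from h import *
P,near=cap('s4');Z=P[...,2]
m=near&(Z>.137)&(Z<.165);print('bar scene',rect(P,m))
for a,b in((.111,.121),(.141,.150)):
    m=near&(Z>a)&(Z<b);q=P[m];A=np.c_[q[:,:2]-q[:,:2].mean(0),np.ones(len(q))]
    k=np.linalg.lstsq(A,q[:,2],rcond=None)[0];r=abs(A@k-q[:,2])<.002
    k=np.linalg.lstsq(A[r],q[r,2],rcond=None)[0];print(len(q),'tilt deg',np.degrees(k[:2]),k[2])
to([.4975,.0165,.136],32)"
```

```text
hist {100: 13, 101: 10, 104: 9, 105: 17, 108: 13, 109: 13, 111: 15, 112: 19, 113: 39, 114: 92, 115: 86, 116: 39, 117: 10, 118: 12, 120: 10, 121: 9, 122: 10, 123: 10, 125: 12, 126: 10, 127: 11, 129: 12, 130: 9, 132: 13, 133: 13, 134: 10, 135: 9, 137: 12, 138: 11, 139: 11, 140: 11, 142: 20, 143: 33, 144: 67, 145: 60, 146: 23}
bar scene (array([0.4985, 0.0162, 0.0457, 0.0159]), -58.1)
330 tilt deg [-2.18160195 -2.38234703] 0.11492146238157178
211 tilt deg [-3.3400219  -2.12622327] 0.14464914488758923
t 14.5 pos [0.4973 0.0165 0.2554] yaw 32.24 q7 -1.1913950573497942 shift mm [  0.    0.  119.4] turn [ 0.0005 -0.001   0.0041] F [ 0.4  0.1 -0.7]
```

View pics/s4.png

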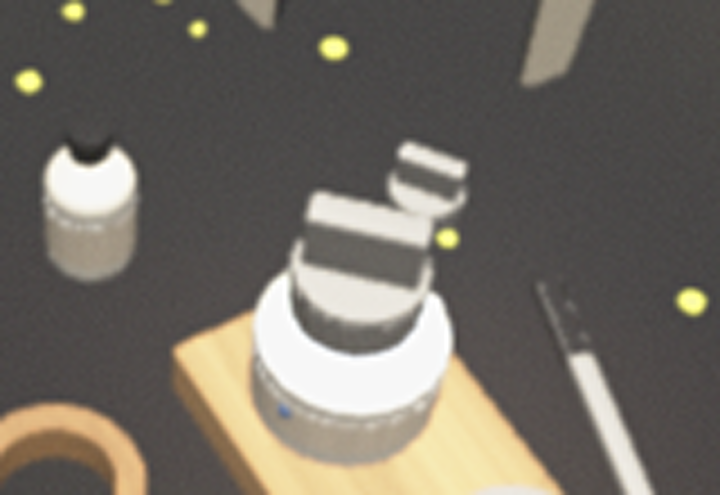

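The bar is at about (368,235), world yaw ≈ -58° (-45.8° relative), and the cap is about 11.5 mm lower than at the start. The tilt fit may be contaminated by edge pixels, so I'll move aside and check with both cameras.

Call:
apply_moves:
  motion: "-30 30 0 0 0 0 85; -60 60 0 0 0 0 85; -90 90 0 0 0 0 85; -120 120 0 0 0 0 85; -145 145 0 0 0 0 85; -160 160 0 0 0 0 85; -165 165 0 0 0 0 85; -165 165 0 0 0 0 85"

```text
time_s: 15.3
ee_pos: [0.4453, -0.2113, 0.2541]
tool_rot: [0.961, 0.277, -0.001, -0.001]
wrist_force: [-0.8, 0.4, -0.7]
grip_width: 0.0789
grip_force: 0.0
```

```bash
cat > chk.py <<'E'
from h import *
for n in("scene","top"):
    z=np.load(n+"0.npz");im=[get_image(n) for _ in range(4)]
    for tag,d,dz in(("before",z["d"],.0),("now",np.median([i[1] for i in im],0),-.0118)):
        P=cloud(n,d);Z=P[...,2];near=(np.hypot(P[...,0]-.4975,P[...,1]-.0165)<.03)&(d>0)
        for nm,h in(("cap",.1267),("bar",.1563)):
            m=near&(abs(Z-h-dz)<.0035)
            m=cv2.erode(m.astype(np.uint8),np.ones((3,3)))>0
            q=P[m];A=np.c_[q[:,:2]-q[:,:2].mean(0),np.ones(len(q))]
            k=np.linalg.lstsq(A,q[:,2],rcond=None)[0];print(n,tag,nm,len(q),"tilt",np.round(np.degrees(k[:2]),2),"z",round(k[2],4),"c",np.round(q.mean(0)[:2],4),"rms",np.std(A@k-q[:,2]).round(5))
            if nm=="bar": print(rect(P,near&(Z>h+dz-.006)))
p=im[0][0][:,:,::-1];cv2.imwrite("pics/top5.png",p)
s,r,y=pose();print(s["time_s"],s["ee_pos"])
E
python3 chk.py
```

```text
scene before cap 175 tilt [-0.2   0.43] z 0.1268 c [0.5007 0.0283] rms 0.00091
scene before bar 116 tilt [0.54 2.31] z 0.1569 c [0.4996 0.0174] rms 0.00085
(array([0.4974, 0.0167, 0.0462, 0.0147]), -2.0)
scene now cap 192 tilt [-0.23 -0.35] z 0.1151 c [0.5104 0.0239] rms 0.00054
scene now bar 135 tilt [-1.23 -0.89] z 0.145 c [0.4996 0.0169] rms 0.00052
(array([0.4985, 0.0162, 0.0457, 0.0142]), -58.5)
top before cap 341 tilt [-0.41 -0.18] z 0.1269 c [0.4977 0.0162] rms 0.0011
top before bar 170 tilt [ 0.15 -1.4 ] z 0.1568 c [0.4977 0.0165] rms 0.001
(array([0.4979, 0.0164, 0.0448, 0.0141]), -0.2)
top now cap 332 tilt [ 0.06 -0.02] z 0.1152 c [0.4975 0.0157] rms 0.00066
top now bar 166 tilt [-0.78  0.11] z 0.1452 c [0.4982 0.0162] rms 0.00057
(array([0.4984, 0.0163, 0.046 , 0.014 ]), -57.5)
15.7 [ 0.44611947 -0.2103507   0.25513481]
```

Both views show the cap square (tilt ≈ 0°), about 11.6 mm down and at about -45.5°. It's fully home, with the arm clear, so I'm handing in.

```bash
python3 -c "
from cell import *
print(finish_job())"
```

```text
the job is handed in; nothing more can be done
None
```

The cap dropped into the thread at about 44° anticlockwise, then was screwed clockwise to about -45.5° (about 1 N·m). It sits square and about 11.6 mm lower than at the start; I let go and handed the job in with the arm clear, and the arm never went near the glue bottle, tape roll or marker.

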